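Turn the stop cam to its low point, then push the follower slide home

ROBOT

A 6-joint arm with a two-finger parallel gripper is mounted at the origin on the work surface. World frame = base frame: x ahead of the robot, y to its left, z up, the work surface at z = 0. Lengths are in mm, angles in degrees, forces in N, time in s.
With the tool pointing down it reaches from about 300 to 850 mm from the base axis. Payload 4.2 kg.
Tool frame: the origin (TCP) lies at the very end of the fingers, on their centre line; the grasp point (between the pads) lies 19 mm behind it; z points along the fingers, y is the direction in which the jaws open and shut (so a half turn about z gives the same grasp; the last joint's range is limited). The gripper opens to 91 mm and grips with 3 to 60 N. Pads are 32 mm wide; open, the fingers measure 118 mm over their backs; the gripper's body (76 mm by 178 mm) begins 60 mm behind the grasp point.
Start: joints at [71.505, 18.312, 89.639, -0, 72.044, -1.146], TCP at [171.464, 548.856, 213.976] pointing down, gripper open.
Joint ranges: [-177.97, 177.97], [-48.28, 115.42], [12.27, 149.76], [-77.06, 257.06], [2.81, 150.46], [-146.56, 146.56]. Speed limits (degrees/s): [147.25, 147.25, 180, 180, 180, 180].

INTERFACE

Orientations are given as [roll, pitch, yaw] about the fixed x, y, z axes, in that order (R = Rz(yaw) Ry(pitch) Rx(roll)).
In Python, from workcell import * gives the robot as it stands. The module is installed in compiled form; this text tells all that it offers.
- The arm moves only by the tool servo_tool, never from a script. Its argument "plan" is a list that holds one entry, the list of rows, each a list of 7 numbers: the shift along the tool's x, y, z in mm, then the turn, a rotation vector about the tool's x, y, z in rad, then the opening, from 0 (shut) to 1 (fully open). A call has 1 to 20 rows; each row is the pose to reach, as a shift and turn from the pose commanded when the call began, along the tool's axes at that moment; what a row does not reach only later rows make up. A row lasts 1/10 s, in which the tool goes at most 50 mm and 8.59 degrees, less where a joint would pass 70% of its speed; a pose out of reach is approached as far as the arm can. A call with a gripper value outside its range is refused whole. The fingers move at their own pace and stop on an object; "squeeze" is the grip in N (left out, the last holds). Time passes only in rows, so rows that repeat a pose let the fingers close. It gives the time, the measured TCP pose, the force and the opening at its end, in the units of the state.
- state(): the state, without advancing time (a new reading comes with each control period).
- grab_frame(name): name is "side" or "top" or "wrist"; returns a dict with "color" (480x640x3 uint8, red, green, blue), "range_z" (480x640 float32, mm along the optical axis (not along the pixel's ray), 0 where there is no reading), "fx", "fy", "cx", "cy" (pixels), "dist_coeffs" ([k1, k2, p1, p2, k3] as OpenCV has them; the pictures are not rectified), "rvec" (rotation vector, rad) and "tvec" (3), from world to camera coordinates, as OpenCV has them; the wrist camera has in their place "tool_from_camera" (4x4, takes a point from camera to tool coordinates, whose origin is the TCP and whose axes are the flange's). Camera axes: x right, y down, z forward; pixel columns grow to the right and rows downward; lengths in mm; the calibration is good to about 2 mm. A picture is of the moment at which its call begins: read the wrist's pose just before it.
- job_done(): hands the job in, once; it reports no verdict.
The state is a dict: "time_s": time; "qpos": joint angles; "qvel": joint speeds; "effort": joint torques, N m; "ee_pos": TCP position; "ee_rot": TCP orientation; "force": force on the tool from outside, world axes, zero at the start; "torque": the same for the moment, N m; "gripper_width": finger opening in mm.
Only numpy, scipy, OpenCV 4.12 (cv2) and the standard library are available. Lean on these libraries where they do the work, as an engineer would, in place of code of your own. Each camera call takes 0.05 s, during which the arm holds its last target.

TASK

On the welding jig, first push the lever round with the fingertips until the cam plate is at its low point (lever against its stop pin); only then push the follower slide fully forward by its upright push plate, until the slide has pushed the square tube against the end stop. Nothing is gripped or lifted; do not touch the tube itself, leave the cam at its low point, and leave the other things on the bench alone.

Things in the scene. Friction and masses are not known exactly. Their poses are not given: they have to be found in the camera images.
- jig: Dark steel base plate of the jig, fixed on the bench, 250 x 230, 12 mm thick. x axis: the way the slide travels forward, y left, z up. Origin on the bench; plate spans x -140 to 110, y -125 to 105. Two grey slide gibs, top 38 above the bench, 14 wide, lie at y 42 and -42, x -138 to -56. Two low fences (27 high above the bench, x 5 to 60) guide the tube, inner faces y 22.5 and 67.5.
- cam_pivot (a point): Axis of the cam, on the base plate, at x 50, y -50 mm in the jig's frame, 12 above the bench; fixed, with the jig's axes. The cam is a steel disc 64 mm in diameter set 20 off this axis, 13 to 27 above the bench. The lever's stop pin, 10 thick, top 46 above the bench, stands at x -13, y -62 from here.
- cam (a joint): Cam angle, rad, anticlockwise seen from above; limits 0 to 2.3. At 0, the low point, the lever is at the stop pin and points to the jig's -y (right), and the disc's edge facing the roller is only 12 mm from the pivot, so the slide can run home. At 1.57 the lever points to the jig's +x; there and beyond the disc stops the slide 10 to 25 mm short. Stiff: 3 to 4 N at 65 mm; stays put.
- cam_lever (a point): Middle of the lever bar, 65 mm from the pivot, 37 above the bench. Frame turns with the cam: -y outward along the lever, +x towards the side to push on (push along -x to lower the cam). Bar 16 wide, 27 to 47 above the bench, to 105 from the pivot; ball knob 26 diameter, top 79, at 97. Beside the bar on its +x side it is free down to the base plate farther than 35 from the pivot.
- slide (a joint): Travel of the follower slide, m, 0 drawn back (towards the robot), growing forward; about 0.050 when the tube is against the end stop. Friction about 3 N, plus about 1 N for the tube; it stays where it is left.
- push_plate (a point): Centre of the rear face (towards the robot) of the slide's upright steel push plate, 59 mm above the bench, with the jig's axes; push it along +x. Plate 70 wide, 10 thick, 34 to 84 above the bench. Behind it lies the slide's flat tongue, top 31 above the bench. The crosshead in front, 140 wide, top 35, has its front face 15 ahead of here; it pushes the tube; roller (18 diameter) at its right end.
- end_stop (a point): Centre of the end stop's face that the tube comes against, x 60, y 45 mm in the jig's frame, 36 above the bench, with the jig's axes. The stop is a grey upright block 60 wide, 16 thick, its top 60 above the bench.
- tube: Work piece: loose square steel tube, 40 x 40 mm, 60 long (x), about 0.26 kg, lying on the base plate in front of the slide's crosshead, left half. Origin at the centre of its underside, 12 above the bench. Against the end stop it is at x = 30 mm in the jig's frame.
- horseshoe: Bystander: loose horseshoe lying flat, about 100 x 135 x 9 mm; origin amid it, on the bench.
- pipe: Bystander: loose upright piece of round steel pipe, 60 mm diameter, 70 high; origin at the centre of its underside.
- block: Bystander: loose steel block 50 x 50 x 45 mm; origin at the centre of its underside.
Things that resemble listed ones, but are neither listed nor needed, are in the scene too. What is shaped like the tube but purple is not meant.

How it is judged:
By the outcome, as a careful person would: the job done as asked, in the order asked, and still so for the second after the job is handed in, with the robot touching nothing.
It also fails if it takes over 54 s, if anything falls off the work surface, if the arm or the gripper's body presses on something with over 40 N, if the wrist force passes 120 N, or if a joint passes its speed limit or range.

## Working session

There is one attempt and no reset: what is moved stays moved. The work goes in short steps, Python scripts to look and compute and a tool call to move; the robot and the scene stay as the last step left them, time stands still between calls to the robot, and variables do not carry over. Pictures are saved under pics/ and viewed, and the job is handed in when it is done.

Besides the shell and the picture viewer there is one more tool, called after "Request:" by a JSON object that holds its "name" and its "arguments". servo_tool: Moves the arm, as the interface text tells. Its arguments: {"type":"object","properties":{"plan":{"type":"array"},"squeeze":{"type":"number"}},"required":["plan"]}

```bash
mkdir -p pics; ls; cat > h.py <<'E'
from workcell import *
import numpy as np, cv2
def save(f,n): cv2.imwrite('pics/'+n,f['color'][:,:,::-1])
def K(f): return np.array([[f['fx'],0,f['cx']],[0,f['fy'],f['cy']],[0,0,1.]])
def plane(f,uv,z):
    R=cv2.Rodrigues(np.array(f['rvec'],float))[0]; t=np.array(f['tvec'],float).ravel()
    p=cv2.undistortPoints(np.array(uv,float).reshape(-1,1,2),K(f),np.array(f['dist_coeffs'],float)).reshape(-1,2)
    d=np.c_[p,np.ones(len(p))]@R; c=-R.T@t
    return c+d*((z-c[2])/d[:,2])[:,None]
def cloud(f):
    R=cv2.Rodrigues(np.array(f['rvec'],float))[0]; t=np.array(f['tvec'],float).ravel()
    v,u=np.mgrid[:480,:640]
    p=cv2.undistortPoints(np.stack([u,v],-1).reshape(-1,1,2).astype(float),K(f),np.array(f['dist_coeffs'],float)).reshape(-1,2)
    P=np.c_[p,np.ones(len(p))]*f['range_z'].reshape(-1,1)
    return ((P-t)@R).reshape(480,640,3)
E
python3 - <<'E'
from h import *
import pickle
for n in('side','top'):
    f=grab_frame(n); save(f,n+'0.png'); pickle.dump(f,open(n+'0.pkl','wb'))
    R=cv2.Rodrigues(np.array(f['rvec'],float))[0]; print(n,-R.T@np.array(f['tvec']).ravel(),f['fx'])
print(state())
E
```

```text
pics
side [ 187.52176373 -651.26564669  757.57164152] 445.65252287694943
top [ 441.61090473  -11.44292339 1335.39636413] 489.0529301313594
{'time_s': 0.1, 'qpos': array([ 7.15057896e+01,  1.83491959e+01,  8.96999077e+01, -1.68702329e-04,
        7.20454458e+01, -1.14549801e+00]), 'qvel': array([ 0.16375098, -0.07490493, -0.11588399,  0.06467036,  0.04210847,
        0.06095567]), 'effort': array([ 4.42864839e-04, -4.13336205e+01, -2.32507360e+01,  7.29461946e-02,
        4.21009830e-02, -4.81296581e-05]), 'ee_pos': array([171.30634627, 548.4034368 , 213.18882982]), 'ee_rot': array([-1.79905466e+02, -1.72980214e-03,  1.62651338e+02]), 'force': array([-0.53827867,  1.04429053,  0.34774105]), 'torque': array([0.03559544, 0.0155714 , 0.00076847]), 'gripper_width': 91.23754397517045}
```

View pics/side0.png

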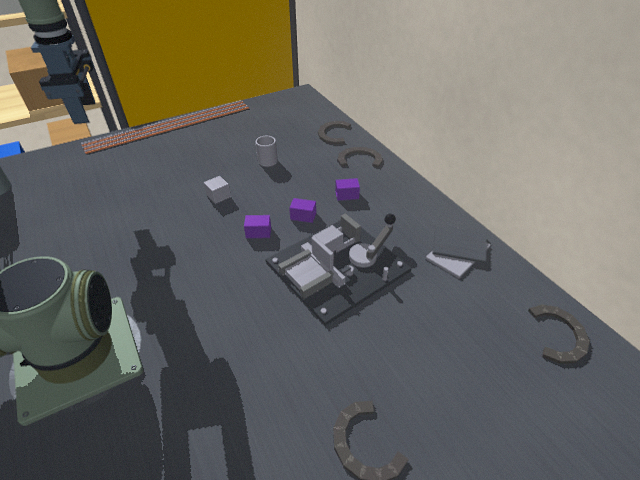

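View pics/top0.png

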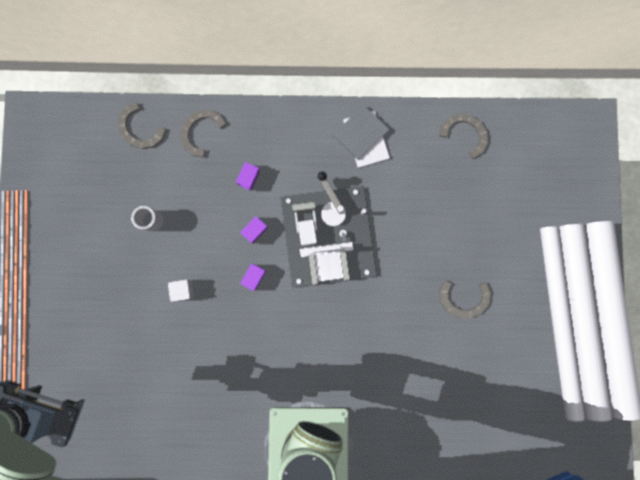

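The top view shows the jig at about (330,237), with the lever pointing forward and its knob at (322,176). The push plate is at about (327,249) and the tube at about (306,228). Three purple look-alikes lie to the left at (248,176), (254,230) and (252,277). A bench-side assembly at (365,140) is not part of the jig. Next I'll take a close crop and measure.

```bash
python3 - <<'E'
from h import *
import pickle
f=pickle.load(open('top0.pkl','rb'))
c=f['color'][160:300,265:395]
cv2.imwrite('pics/topcrop.png',cv2.resize(c,None,fx=4.2,fy=4.2,interpolation=cv2.INTER_CUBIC)[:,:,::-1])
P=cloud(f)
print('bench z',np.median(P[300:340,300:340,2]))
hsv=cv2.cvtColor(f['color'],cv2.COLOR_RGB2HSV)
# plate by height
Z=P[:,:,2]; m=((Z>6)).astype(np.uint8); m[:165]=0;m[300:]=0;m[:,:272]=0;m[:,400:]=0
n,l,s,_=cv2.connectedComponentsWithStats(m)
k=1+np.argmax(s[1:,4]); print(s[k])
cs,_=cv2.findContours((l==k).astype(np.uint8),0,2)
# only lower plate pixels
mm=((l==k)&(Z<18))
pts=P[mm][:,:2].astype(np.float32)
r=cv2.minAreaRect(pts); print(r); print(cv2.boxPoints(r))
for z0,z1 in((70,95),(45,62),):
    print(z0,[ (np.round(P[v,u],0)) for v,u in zip(*np.where((l==k)&(Z>z0)&(Z<z1)))][:25])
s_=pickle.load(open('side0.pkl','rb'))
c=s_['color'][195:335,255:425]
cv2.imwrite('pics/sidecrop.png',cv2.resize(c,None,fx=4.2,fy=4.2,interpolation=cv2.INTER_CUBIC)[:,:,::-1])
E
```

```text
bench z 0.7981970041426283
[ 279  171   97  117 7980]
((571.8534545898438, -43.66294860839844), (283.65216064453125, 235.43209838867188), 8.661080360412598)
[[ 413.9179     51.353214]
 [ 449.37152  -181.3941  ]
 [ 729.789    -138.67911 ]
 [ 694.3354     94.06821 ]]
70 [array([722., -23.,  75.]), array([721., -25.,  77.]), array([722., -28.,  77.]), array([722., -31.,  73.]), array([722., -33.,  74.]), array([718., -20.,  79.]), array([720., -23.,  73.]), array([719., -25.,  76.]), array([718., -28.,  82.]), array([718., -30.,  80.]), array([719., -33.,  78.]), array([719., -36.,  75.]), array([717., -17.,  73.]), array([716., -20.,  76.]), array([715., -23.,  80.]), array([716., -25.,  79.]), array([714., -28.,  85.]), array([715., -30.,  82.]), array([716., -33.,  78.]), array([716., -36.,  78.]), array([714., -18.,  76.]), array([714., -20.,  75.]), array([713., -23.,  80.]), array([713., -25.,  79.]), array([712., -28.,  82.])]
45 [array([706., -39.,  49.]), array([704., -23.,  46.]), array([704., -34.,  46.]), array([702., -36.,  55.]), array([704., -39.,  48.]), array([701., -26.,  47.]), array([700., -28.,  53.]), array([701., -31.,  46.]), array([701., -34.,  47.]), array([700., -36.,  51.]), array([701., -42.,  46.]), array([698., -28.,  48.]), array([698., -31.,  48.]), array([698., -34.,  51.]), array([698., -36.,  48.]), array([698., -39.,  50.]), array([698., -42.,  49.]), array([696., -29.,  46.]), array([696., -31.,  47.]), array([695., -34.,  49.]), array([696., -37.,  47.]), array([696., -39.,  47.]), array([695., -42.,  50.]), array([696., -45.,  45.]), array([693., -31.,  49.])]
```

View pics/topcrop.png

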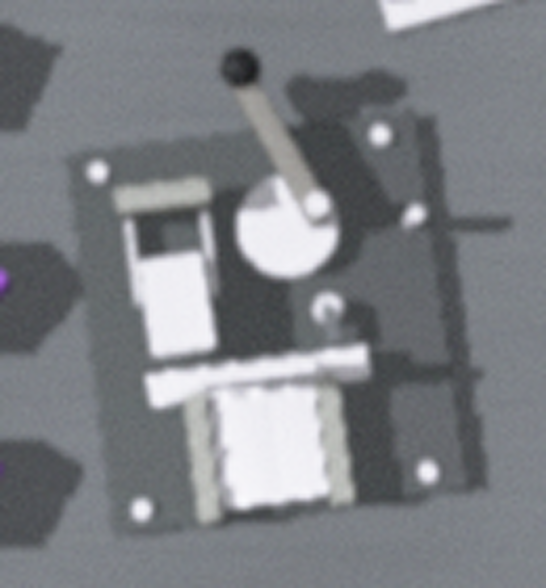

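View pics/sidecrop.png

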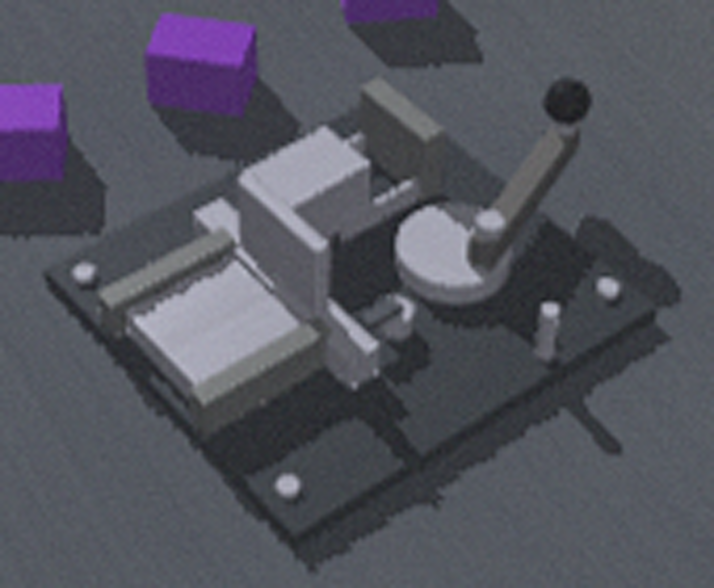

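```bash
cat > fit.py <<'E'
from h import *
import pickle
f=pickle.load(open('top0.pkl','rb'))
def px(q): return (np.array(q,float)+.5)/4.2-.5+[265,160]
W=plane(f,px([(69,160),(435,115),(115,535),(488,487)]),12)[:,:2]
J=np.array([(110,105),(110,-125),(-140,105),(-140,-125)],float)
def fit(J,W):
    a=J-J.mean(0); b=W-W.mean(0); th=np.arctan2((a[:,0]*b[:,1]-a[:,1]*b[:,0]).sum(),(a*b).sum())
    R=np.array([[np.cos(th),-np.sin(th)],[np.sin(th),np.cos(th)]]); t=W.mean(0)-R@J.mean(0)
    return th,R,t,W-(J@R.T+t)
th,R,t,res=fit(J,W)
E
python3 - <<'E'
from fit import *
print(W.round(1),np.degrees(th),t,res.round(1))
def toJ(q,z): return (plane(f,px(q),z)[:,:2]-t)@R
print('hub',toJ([(318,203)],55), 'pin',toJ([(414,213)],46),'knob',toJ([(240,67)],66),'bolts',toJ([(98,172),(380,133),(142,509),(428,471)],16))
print('endstop top corners',toJ([(115,190),(208,178),(212,202),(118,213)],60))
print('tube top',toJ([(137,263),(205,250),(216,345),(150,357)],52))
print('xhead',toJ([(148,375),(155,407),(368,345),(370,373)],35))
print('disc centre',toJ([(288,228)],27))
P=cloud(f); Z=P[:,:,2]
Q=(P[:,:,:2]-t)@R
m=(Z>66)&(Z<95)&(abs(Q[:,:,0]+40)<60)&(abs(Q[:,:,1])<70)
print('pp',m.sum(),Q[m].min(0),Q[m].max(0),np.percentile(Q[m],[5,50,95],axis=0),np.median(Z[m]))
m=(Z>60)&(Q[:,:,0]>85)&(Q[:,:,0]<190)&(abs(Q[:,:,1])<100); print('knob',Q[m].mean(0),np.ptp(Q[m],axis=0),Z[m].max())
s=pickle.load(open('side0.pkl','rb'))
print('side check corners',(plane(s,np.array([(46,272),(655,315),(297,537)])/4.2+[255,195],12)[:,:2]-t)@R)
kn=plane(s,np.array([(567,101)])/4.2+[255,195],66)[:,:2]; print('side knob',(kn-t)@R)
for n,p in(('pivot',(50,-50)),('org',(0,0))): print(n,R@p+t)
E
```

```text
[[ 660.8   82.6]
 [ 692.7 -155.6]
 [ 418.4   49.6]
 [ 451.  -189.6]] 7.789804115706418 [569.23936566 -41.31837859] [[-3.2  5. ]
 [-2.5 -5.4]
 [ 2.1  5.9]
 [ 3.5 -5.5]]
hub [[ 53.20277432 -43.63639984]] pin [[  40.40924169 -103.74613517]] knob [[143.08251265  -5.61321632]] bolts [[  96.6728759    92.48826878]
 [  98.93517964  -92.38849081]
 [-122.89256854   91.1949428 ]
 [-122.1736137   -93.61278134]]
endstop top corners [[76.7291631  81.80674257]
 [76.90626757 23.06874636]
 [61.53967469 22.50713861]
 [62.08157892 81.73322808]]
tube top [[ 30.29518656  74.01487732]
 [ 33.04729465  30.58571112]
 [-27.26207072  31.33619597]
 [-29.49014766  73.27807468]]
xhead [[-39.4450838   76.3062196 ]
 [-60.13803889  74.43236955]
 [-38.25193346 -64.62765794]
 [-56.06596633 -63.51180703]]
disc centre [[ 43.43370972 -24.3846575 ]]
pp 116 [-55.44754746 -27.52792391] [-45.27255771  42.16433413] [[-55.22375731 -24.45000512]
 [-50.72495751   8.31370228]
 [-45.86209242  38.1075517 ]] 84.07658683382671
knob [141.54285424  -5.41870281] [23.13238899 24.44443891] 84.96313656417688
side check corners [[-137.0068237   105.03844976]
 [ 107.2828907  -122.32125033]
 [-134.65700373 -121.15059686]]
side knob [[143.81464522  -6.80157075]]
pivot [625.55492769 -84.08001412]
org [569.23936566 -41.31837859]
```

```bash
python3 - <<'E'
from fit import *
s=pickle.load(open('side0.pkl','rb'))
def sJ(q,z): return ((plane(s,(np.array(q,float)+.5)/4.2-.5+[255,195],z)[:,:2]-t)@R).round(1)
print('pin',sJ([(548,310)],46)); print('stop top',sJ([(362,83),(438,132)],60)); print('pp top',sJ([(243,180),(325,245)],84))
print('bolts',sJ([(608,288),(288,484),(84,272)],16)); print('hub',sJ([(490,220)],55))
print('tube top',sJ([(322,127),(368,168)],52))
for nm,F in(('top',f),('side',s)):
    P=cloud(F);Q=(P[:,:,:2]-t)@R;Z=P[:,:,2]
    for n,(x0,x1,y0,y1,z0,z1) in dict(pp=(-80,-30,-60,70,66,92),stop=(50,90,10,95,54,68),pin=(20,60,-130,-85,32,56),hub=(35,70,-70,-25,40,70),knob=(110,170,-50,40,60,90),plate=(-170,140,-160,150,6,18)).items():
        m=(Q[:,:,0]>x0)&(Q[:,:,0]<x1)&(Q[:,:,1]>y0)&(Q[:,:,1]<y1)&(Z>z0)&(Z<z1)
        if m.sum(): print(nm,n,m.sum(),np.percentile(Q[m],[2,98],axis=0).round(1).tolist(),np.median(Z[m]).round(1))
E
```

```text
pin [[  40.1 -104.6]]
stop top [[66.6 82.8]
 [73.9 23.9]]
pp top [[-50.4  37.5]
 [-45.8 -26.8]]
bolts [[  98.4  -93.5]
 [-120.7  -94.2]
 [-122.2   90.4]]
hub [[ 53.9 -43. ]]
tube top [[30.6 73.8]
 [29.8 31.2]]
top pp 116 [[-55.3, -25.6], [-45.5, 40.2]] 84.1
top stop 138 [[60.7, 24.7], [76.3, 81.1]] 60.7
top pin 15 [[33.7, -108.5], [41.0, -100.0]] 47.1
top hub 72 [[41.2, -50.5], [69.3, -28.6]] 48.6
top knob 77 [[131.0, -16.6], [153.1, 5.9]] 76.4
top plate 5180 [[-136.7, -115.9], [110.9, 110.9]] 12.8
side pp 235 [[-54.1, -29.4], [-43.6, 39.8]] 81.6
side stop 149 [[61.7, 22.0], [77.9, 80.2]] 60.9
side pin 33 [[35.5, -110.3], [43.8, -101.2]] 42.8
side hub 92 [[40.8, -53.1], [69.5, -30.5]] 48.8
side knob 92 [[129.9, -18.2], [150.2, 2.0]] 74.4
side plate 4433 [[-136.3, -118.3], [107.4, 107.2]] 13.2
```

```bash
cat > plan.py <<'E'
from h import *
TH=np.radians(8.1); RJ=np.array([[np.cos(TH),-np.sin(TH)],[np.sin(TH),np.cos(TH)]]); TJ=np.array([570.6,-34.1])
def j2w(p): return RJ@np.array(p,float)+TJ
def w2j(p): return (np.array(p,float)-TJ)@RJ
def lev(a,r,off):  # a: jig angle deg of lever; returns world xy, yaw(tool x pointing into lever, clockwise push = -n)
    a=np.radians(a); l=np.array([np.cos(a),np.sin(a)]); n=np.array([-l[1],l[0]])
    return j2w(np.array([50,-50])+r*l+off*n), np.degrees(a)+90+8.1
def rows(start,targets,g=0):
    # start (x,y,z,yaw), rows in start tool axes
    x,y,z,w=start; c,s=np.cos(np.radians(w)),np.sin(np.radians(w))
    for X,Y,Z,Wd in targets:
        dx,dy=X-x,Y-y
        print([round(float(dx*c+dy*s),1),round(float(dx*s-dy*c),1),round(float(z-Z),1),0,0,round(float(np.radians(w-Wd)),3),g])
E
python3 - <<'E'
from plan import *
p,w=lev(22.3,66,31); print(p,w,state()['ee_pos'],state()['ee_rot'],w2j([722-0,-28]))
rows((171.46,548.86,213.98,162.65),[(p[0],p[1],150,w)])
E
```

```text
[668.38509996 -16.41996911] 120.39999999999999 [171.30634627 548.4034368  213.18882982] [-1.79905466e+02 -1.72980214e-03  1.62651338e+02] [150.74907929 -15.2933022 ]
[-642.9, -391.4, 64.0, 0, 0, 0.737, 0]
```

Candidates:
- **Lever and knob:** the black knob at top (322,176) is the only one on the jig. The grey L-shape at (365,150) lies off the jig.
- **Tube:** the white one at (308,232) sits on the jig. The purple ones at (248,176), (254,230) and (252,277) are not meant.
- **Push plate:** upright at (327,249).

The crops confirm these. The cam reads about 112°. Next I'll move above the lever's left side.

Request:
{"name": "servo_tool", "arguments": {"plan": [[[-643, -391, 64, 0, 0, 0.737, 0], [-643, -391, 64, 0, 0, 0.737, 0], [-643, -391, 64, 0, 0, 0.737, 0], [-643, -391, 64, 0, 0, 0.737, 0], [-643, -391, 64, 0, 0, 0.737, 0], [-643, -391, 64, 0, 0, 0.737, 0], [-643, -391, 64, 0, 0, 0.737, 0], [-643, -391, 64, 0, 0, 0.737, 0], [-643, -391, 64, 0, 0, 0.737, 0], [-643, -391, 64, 0, 0, 0.737, 0], [-643, -391, 64, 0, 0, 0.737, 0], [-643, -391, 64, 0, 0, 0.737, 0], [-643, -391, 64, 0, 0, 0.737, 0], [-643, -391, 64, 0, 0, 0.737, 0], [-643, -391, 64, 0, 0, 0.737, 0], [-643, -391, 64, 0, 0, 0.737, 0], [-643, -391, 64, 0, 0, 0.737, 0], [-643, -391, 64, 0, 0, 0.737, 0], [-643, -391, 64, 0, 0, 0.737, 0], [-643, -391, 64, 0, 0, 0.737, 0]]]}}

```text
time_s: 2.1
ee_pos: [668.0, -14.8, 150.5]
ee_rot: [180.0, -0.0, 120.5]
force: [-0.1, 0.7, -0.1]
gripper_width: 0.2
```

```bash
python3 - <<'E'
from plan import *
st=state(); f=grab_frame('wrist'); save(f,'wrist1.png'); print(st['ee_pos'],st['ee_rot'],f['tool_from_camera'])
s=grab_frame('side'); c=s['color'][140:320,255:425]
cv2.imwrite('pics/side1.png',cv2.resize(c,None,fx=3.2,fy=3.2,interpolation=cv2.INTER_CUBIC)[:,:,::-1])
E
```

```text
[667.98330092 -14.75163235 150.51354441] [ 1.79979221e+02 -1.65455233e-03  1.20518526e+02] [[ 6.43541432e-04 -9.72510374e-01 -2.32858666e-01  6.59112952e+01]
 [ 9.99999666e-01  7.43320589e-04 -3.40746464e-04  1.74739682e+00]
 [ 5.04468112e-04 -2.32858369e-01  9.72510527e-01 -1.71365436e+02]
 [ 0.00000000e+00  0.00000000e+00  0.00000000e+00  1.00000000e+00]]
```

View pics/wrist1.png

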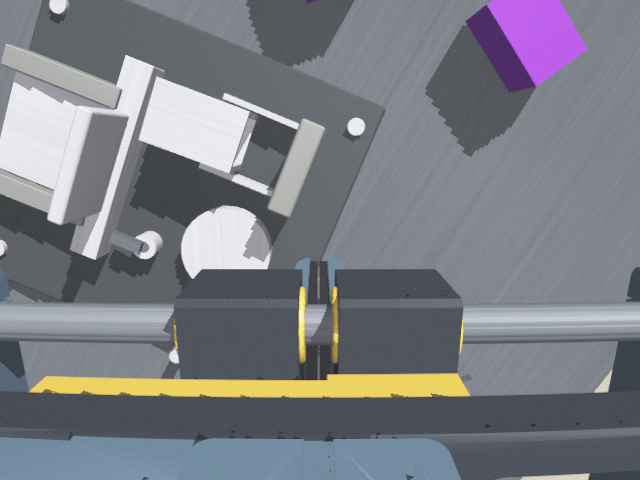

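View pics/side1.png

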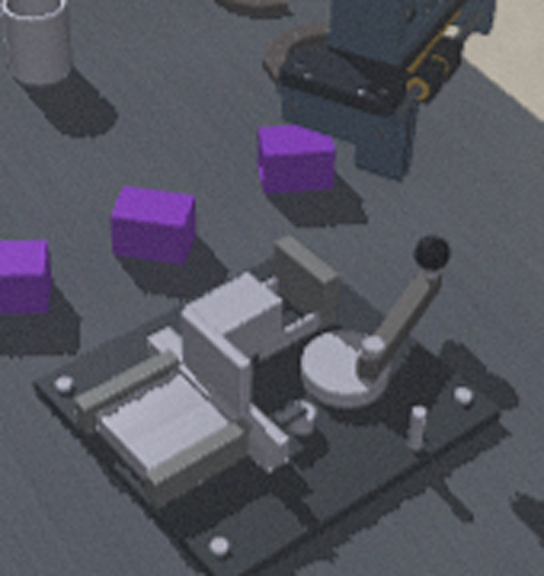

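The wrist view shows the bolt at (356,127), the end-stop top at (313,122) to (278,213), and the fingertips above the lever. I'll check the jig fit against it.

```bash
cat >> plan.py <<'E'
def wplane(f,st,uv,z):
    from scipy.spatial.transform import Rotation as Ro
    M=np.array(f['tool_from_camera']); Rt=Ro.from_euler('xyz',st['ee_rot'],degrees=True).as_matrix()
    p=cv2.undistortPoints(np.array(uv,float).reshape(-1,1,2),K(f),np.array(f['dist_coeffs'],float)).reshape(-1,2)
    d=np.c_[p,np.ones(len(p))]@(Rt@M[:3,:3]).T; c=np.array(st['ee_pos'])+Rt@M[:3,3]
    return c+d*((z-c[2])/d[:,2])[:,None]
E
python3 - <<'E'
from plan import *
st=state(); f=grab_frame('wrist')
g=lambda q,z:w2j(wplane(f,st,q,z)[:,:2]).round(1)
print('corner',g([(384,108)],12),'bolts',g([(356,127),(58,5)],16),'stop',g([(304,119),(324,127),(290,216),(269,207)],60))
print('disc',g([(226,248)],27),'pp top',g([(85,108),(127,115),(52,218),(76,222)],84)); print('lev',lev(22.3,66,31))
E
```

```text
corner [[110.  104.5]] bolts [[  96.8   84.8]
 [-123.2   84.4]] stop [[63.4 74.6]
 [76.2 74.9]
 [77.3 17.1]
 [63.2 17.4]]
disc [[ 43.6 -28.1]] pp top [[-49.1  34.8]
 [-25.9  39.8]
 [-50.9 -32. ]
 [-36.7 -28.8]]
lev (array([668.38509996, -16.41996911]), np.float64(120.39999999999999))
```

```bash
python3 - <<'E'
from plan import *
st=state();print(st['ee_pos'],st['time_s'])
a=np.radians(22.3);l=np.array([np.cos(a),np.sin(a)]);n=np.array([-l[1],l[0]])
q=w2j(st['ee_pos'][:2]);print('r,off',(q-[50,-50])@l,(q-[50,-50])@n); d=np.array([77.5,17])-q; print('stop corner l,n',d@l,d@n)
E
```

```text
[668.35407199 -15.29824508 150.41630957] 2.25
r,off 66.54086818266605 31.983203509786808
stop corner l,n -15.674038238613697 19.570803235012956
```

Request:
{"name": "servo_tool", "arguments": {"plan": [[[2, 1.5, 20, 0, 0, 0, 0], [2, 1.5, 40, 0, 0, 0, 0], [2, 1.5, 60, 0, 0, 0, 0], [2, 1.5, 75, 0, 0, 0, 0], [2, 1.5, 90, 0, 0, 0, 0], [2, 1.5, 105, 0, 0, 0, 0], [2, 1.5, 115, 0, 0, 0, 0], [2, 1.5, 122, 0, 0, 0, 0], [2, 1.5, 126, 0, 0, 0, 0], [2, 1.5, 126, 0, 0, 0, 0], [2, 1.5, 126, 0, 0, 0, 0]]]}}

```text
time_s: 3.35
ee_pos: [669.3, -13.6, 24.5]
ee_rot: [179.9, 0.0, 120.4]
force: [-0.3, -0.3, 0.4]
gripper_width: 0.3
```

```bash
python3 - <<'E'
from plan import *
s=grab_frame('side'); c=s['color'][140:320,255:425]
cv2.imwrite('pics/side2.png',cv2.resize(c,None,fx=3.2,fy=3.2,interpolation=cv2.INTER_CUBIC)[:,:,::-1])
st=state();print(st['ee_pos'],st['force'])
x,y,z=st['ee_pos']; 
# arc: lever angle from 22.3 to -36, offset 24 (contact) start
T=[]
for i,a in enumerate(np.r_[22.3,22.3,np.arange(18,-57,-4)]):
    p,w=lev(a,66,[28,24][i] if i<2 else 24); T.append((*p,z,w))
rows((x,y,z,st['ee_rot'][2]),T)
E
```

```text
[669.38835969 -13.60484302  24.62042986] [ 0.23491482  0.3244857  -0.27248642]
[-4.9, -2.3, 0.0, 0, 0, 0.0, 0]
[-8.9, -2.3, 0.0, 0, 0, 0.0, 0]
[-13.9, -0.7, 0.0, 0, 0, 0.075, 0]
[-18.7, 0.5, 0.0, 0, 0, 0.145, 0]
[-23.5, 1.3, 0.0, 0, 0, 0.215, 0]
[-28.4, 1.8, 0.0, 0, 0, 0.285, 0]
[-33.3, 1.9, 0.0, 0, 0, 0.355, 0]
[-38.2, 1.7, 0.0, 0, 0, 0.424, 0]
[-43.1, 1.2, 0.0, 0, 0, 0.494, 0]
[-47.9, 0.3, 0.0, 0, 0, 0.564, 0]
[-52.7, -0.9, 0.0, 0, 0, 0.634, 0]
[-57.3, -2.5, 0.0, 0, 0, 0.704, 0]
[-61.8, -4.3, 0.0, 0, 0, 0.774, 0]
[-66.2, -6.5, 0.0, 0, 0, 0.843, 0]
[-70.5, -9.0, 0.0, 0, 0, 0.913, 0]
[-74.5, -11.7, 0.0, 0, 0, 0.983, 0]
[-78.4, -14.8, 0.0, 0, 0, 1.053, 0]
[-82.0, -18.1, 0.0, 0, 0, 1.123, 0]
[-85.4, -21.6, 0.0, 0, 0, 1.192, 0]
[-88.5, -25.4, 0.0, 0, 0, 1.262, 0]
[-91.3, -29.4, 0.0, 0, 0, 1.332, 0]
```

View pics/side2.png

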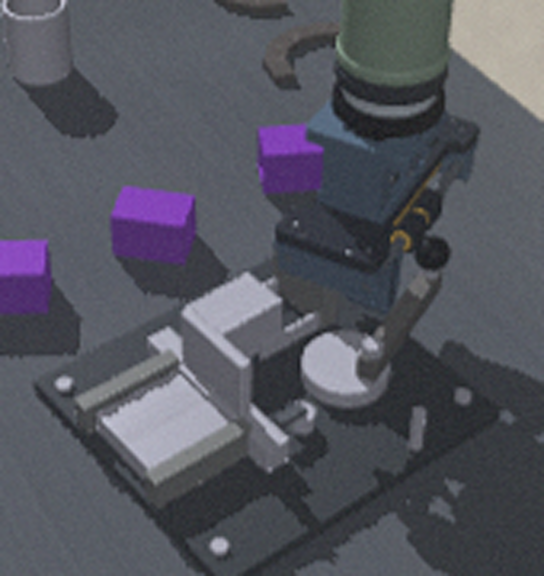

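The fingers are down on the left of the bar with no contact force. Next I'll sweep clockwise.

Request:
{"name": "servo_tool", "arguments": {"plan": [[[-5, -2.3, 0, 0, 0, 0, 0], [-9, -2.3, 0, 0, 0, 0, 0], [-14, -0.7, 0, 0, 0, 0.075, 0], [-18.7, 0.5, 0, 0, 0, 0.145, 0], [-23.5, 1.3, 0, 0, 0, 0.215, 0], [-28.4, 1.8, 0, 0, 0, 0.285, 0], [-33.3, 1.9, 0, 0, 0, 0.355, 0], [-38.2, 1.7, 0, 0, 0, 0.424, 0], [-43.1, 1.2, 0, 0, 0, 0.494, 0], [-43.1, 1.2, 0, 0, 0, 0.494, 0]]]}}

```text
time_s: 4.4
ee_pos: [692.2, -50.2, 24.4]
ee_rot: [180.0, -0.0, 92.1]
force: [-1.1, 2.9, 1.4]
gripper_width: 0.5
```

```bash
python3 - <<'E'
from plan import *
s=grab_frame('side'); c=s['color'][140:320,255:425]
cv2.imwrite('pics/side3.png',cv2.resize(c,None,fx=3.2,fy=3.2,interpolation=cv2.INTER_CUBIC)[:,:,::-1])
st=state();print(st['ee_pos'],st['force'],st['ee_rot'],lev(-6,66,24))
x,y,z=st['ee_pos']; 
p,w=lev(-6,66,24)
T=[(*lev(a,66,24)[0],z,lev(a,66,24)[1]) for a in np.arange(-10,-86,-4)]
rows((*p,z,w),T)
E
```

```text
[692.17125823 -50.20467643  24.33610667] [-0.21392642  2.77785645  0.89220627] [ 1.79944752e+02 -2.67679070e-02  9.21646644e+01] (array([692.22246946, -50.15375506]), np.float64(92.1))
[-4.7, 1.5, 0.0, 0, 0, 0.07, 0]
[-9.4, 2.7, 0.0, 0, 0, 0.14, 0]
[-14.2, 3.5, 0.0, 0, 0, 0.209, 0]
[-19.1, 4.1, 0.0, 0, 0, 0.279, 0]
[-24.0, 4.2, 0.0, 0, 0, 0.349, 0]
[-28.9, 4.1, 0.0, 0, 0, 0.419, 0]
[-33.8, 3.5, 0.0, 0, 0, 0.489, 0]
[-38.6, 2.7, 0.0, 0, 0, 0.559, 0]
[-43.4, 1.5, 0.0, 0, 0, 0.628, 0]
[-48.0, -0.0, 0.0, 0, 0, 0.698, 0]
[-52.6, -1.9, 0.0, 0, 0, 0.768, 0]
[-57.0, -4.0, 0.0, 0, 0, 0.838, 0]
[-61.2, -6.5, 0.0, 0, 0, 0.908, 0]
[-65.3, -9.2, 0.0, 0, 0, 0.977, 0]
[-69.2, -12.2, 0.0, 0, 0, 1.047, 0]
[-72.8, -15.5, 0.0, 0, 0, 1.117, 0]
[-76.2, -19.0, 0.0, 0, 0, 1.187, 0]
[-79.4, -22.8, 0.0, 0, 0, 1.257, 0]
[-82.2, -26.7, 0.0, 0, 0, 1.326, 0]
```

View pics/side3.png

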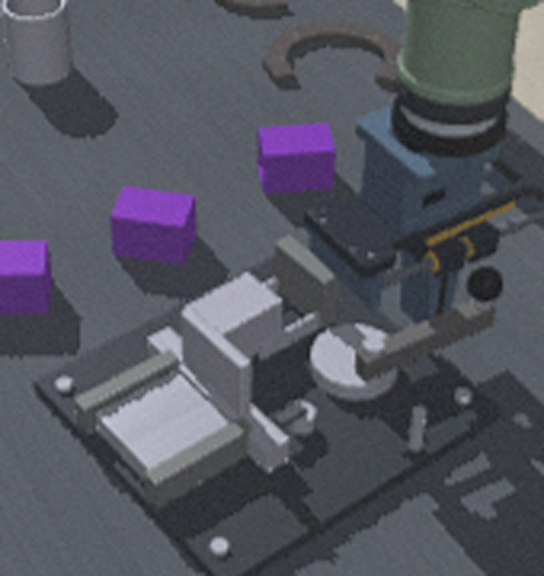

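The lever turns with the fingers at about 3 N, and contact tracks the model. I'll continue.

Request:
{"name": "servo_tool", "arguments": {"plan": [[[-4.7, 1.5, 0, 0, 0, 0.07, 0], [-9.4, 2.7, 0, 0, 0, 0.14, 0], [-14.2, 3.5, 0, 0, 0, 0.209, 0], [-19.1, 4.1, 0, 0, 0, 0.279, 0], [-24, 4.2, 0, 0, 0, 0.349, 0], [-28.9, 4.1, 0, 0, 0, 0.419, 0], [-33.8, 3.5, 0, 0, 0, 0.489, 0], [-38.6, 2.7, 0, 0, 0, 0.559, 0], [-43.4, 1.5, 0, 0, 0, 0.628, 0], [-48, 0, 0, 0, 0, 0.698, 0], [-52.6, -1.9, 0, 0, 0, 0.768, 0], [-57, -4, 0, 0, 0, 0.838, 0], [-61.2, -6.5, 0, 0, 0, 0.908, 0], [-65.3, -9.2, 0, 0, 0, 0.977, 0], [-69.2, -12.2, 0, 0, 0, 1.047, 0], [-72.8, -15.5, 0, 0, 0, 1.117, 0], [-76.2, -19, 0, 0, 0, 1.187, 0], [-79.4, -22.8, 0, 0, 0, 1.257, 0], [-82.2, -26.7, 0, 0, 0, 1.326, 0], [-82.2, -26.7, 0, 0, 0, 1.326, 0]]]}}

```text
time_s: 6.45
ee_pos: [669.1, -133.7, 24.3]
ee_rot: [179.9, -0.1, 16.2]
force: [2.4, 1.5, -0.6]
gripper_width: 0.1
```

```bash
python3 - <<'E'
from plan import *
s=grab_frame('side'); c=s['color'][140:320,255:425]
cv2.imwrite('pics/side4.png',cv2.resize(c,None,fx=3.2,fy=3.2,interpolation=cv2.INTER_CUBIC)[:,:,::-1])
st=state();print(st['ee_pos'],st['force'],st['ee_rot'],lev(-82,66,24))
x,y,z=st['ee_pos']; 
p,w=lev(-82,66,24)
T=[(*lev(a,66,o)[0],z,lev(a,66,o)[1]) for a,o in ((-84,24),(-86,24),(-88,24),(-90,24),(-90,22),(-90,20))]
rows((*p,z,w),T)
E
```

```text
[ 669.0894971  -133.65462984   24.33712496] [ 2.9945425   0.03832456 -0.01725201] [ 1.79928593e+02 -1.25346868e-01  1.62681475e+01] (array([ 668.5077113 , -133.31199378]), np.float64(16.1))
[-2.3, 0.8, 0.0, 0, 0, 0.035, 0]
[-4.7, 1.5, 0.0, 0, 0, 0.07, 0]
[-7.0, 2.1, 0.0, 0, 0, 0.105, 0]
[-9.4, 2.7, 0.0, 0, 0, 0.14, 0]
[-11.4, 2.4, 0.0, 0, 0, 0.14, 0]
[-13.4, 2.1, 0.0, 0, 0, 0.14, 0]
```

View pics/side4.png

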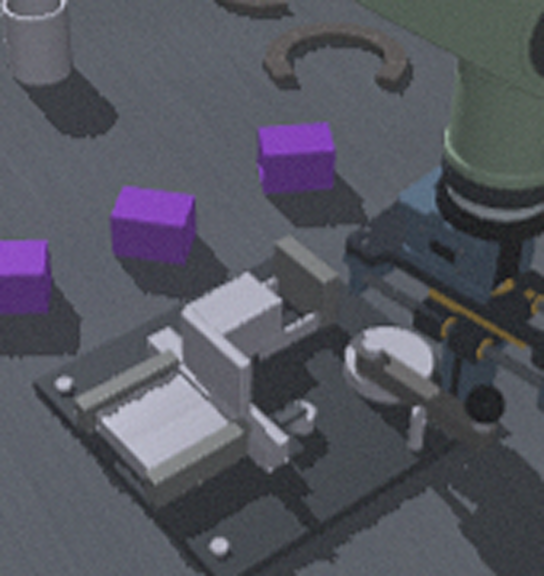

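The lever is now near the pin. I'll finish slowly.

Request:
{"name": "servo_tool", "arguments": {"plan": [[[-2.3, 0.8, 0, 0, 0, 0.035, 0], [-4.7, 1.5, 0, 0, 0, 0.07, 0], [-7, 2.1, 0, 0, 0, 0.105, 0], [-8.2, 2.4, 0, 0, 0, 0.12, 0], [-8.8, 2.5, 0, 0, 0, 0.13, 0], [-8.8, 2.5, 0, 0, 0, 0.13, 0]]]}}

```text
time_s: 7.1
ee_pos: [662.0, -138.4, 24.4]
ee_rot: [179.9, -0.2, 8.8]
force: [4.9, 0.3, -0.3]
gripper_width: 0.3
```

Request:
{"name": "servo_tool", "arguments": {"plan": [[[-0.7, 0, 0, 0, 0, 0, 0], [-1.4, 0, 0, 0, 0, 0, 0], [-1.4, 0, 0, 0, 0, 0, 0], [-1.4, 0, 0, 0, 0, 0, 0]]]}}

```text
time_s: 7.5
ee_pos: [662.0, -138.4, 24.4]
ee_rot: [179.9, -0.4, 8.8]
force: [7.6, 0.3, -2.2]
gripper_width: 0.8
```

Request:
{"name": "servo_tool", "arguments": {"plan": [[[-1, 0, 0, 0, 0, 0, 0], [-2, 0, 0, 0, 0, 0, 0], [-2, 0, 0, 0, 0, 0, 0], [-2, 0, 0, 0, 0, 0, 0]]]}}

```text
time_s: 7.9
ee_pos: [662.0, -138.4, 24.6]
ee_rot: [179.9, -0.6, 8.7]
force: [12.5, 1.5, -4.2]
gripper_width: 0.8
```

```bash
python3 - <<'E'
from plan import *
s=grab_frame('side'); c=s['color'][140:320,255:425]
cv2.imwrite('pics/side5.png',cv2.resize(c,None,fx=3.2,fy=3.2,interpolation=cv2.INTER_CUBIC)[:,:,::-1])
print(w2j(state()['ee_pos'][:2]),state()['force'])
E
```

```text
[  75.78281025 -116.18171422] [10.96782354  1.04497213 -5.54372429]
```

View pics/side5.png

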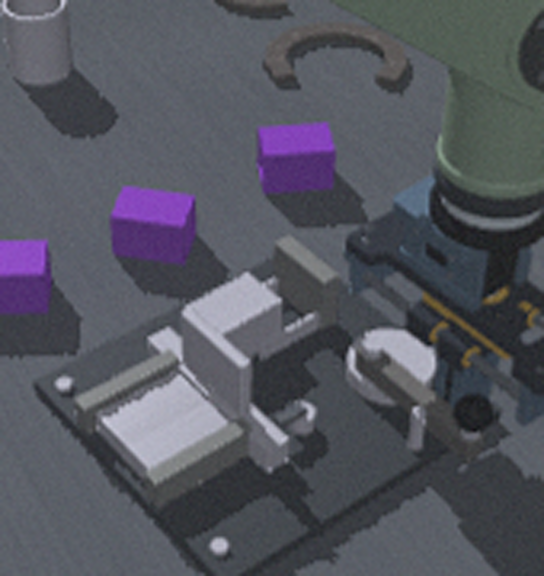

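The lever is firmly on the pin: force rises with no further motion. I'll back off along +x, then raise.

Request:
{"name": "servo_tool", "arguments": {"plan": [[[5, 0, 0, 0, 0, 0, 0], [12, 0, 0, 0, 0, 0, 0], [20, 0, 0, 0, 0, 0, 0], [24, 0, 0, 0, 0, 0, 0], [24, 0, -5, 0, 0, 0, 0], [24, 0, -20, 0, 0, 0, 0], [24, 0, -50, 0, 0, 0, 0], [24, 0, -90, 0, 0, 0, 0], [24, 0, -126, 0, 0, 0, 0], [24, 0, -126, 0, 0, 0, 0]]]}}

```text
time_s: 8.95
ee_pos: [684.0, -135.9, 158.3]
ee_rot: [179.7, -0.7, 8.7]
force: [0.4, -0.3, 0.0]
gripper_width: 0.5
```

```bash
python3 - <<'E'
from plan import *
st=state();print(st['ee_pos'],st['force'],st['ee_rot'],w2j(st['ee_pos'][:2]))
x,y,z=st['ee_pos']
f=grab_frame('top'); c=f['color'][160:300,265:395]
cv2.imwrite('pics/top6.png',cv2.resize(c,None,fx=4.2,fy=4.2,interpolation=cv2.INTER_CUBIC)[:,:,::-1])
for n in('top','side'):
    P=cloud(grab_frame(n));Q=w2j(P[:,:,:2].reshape(-1,2)).reshape(480,640,2);Z=P[:,:,2]
    m=(abs(Q[:,:,0]+50)<25)&(abs(Q[:,:,1])<50)&(Z>66)&(Z<92); print(n,'pp',np.percentile(Q[m],[2,98],axis=0).round(1).tolist())
E
```

```text
[ 683.9517502  -135.86157894  158.26137286] [ 0.42920238 -0.3358757   0.02977024] [179.72724106  -0.72566998   8.69169865] [  97.8825825  -116.71777184]
top pp [[-57.5, -18.9], [-47.9, 33.9]]
side pp [[-56.5, -35.6], [-46.1, 32.4]]
```

View pics/top6.png

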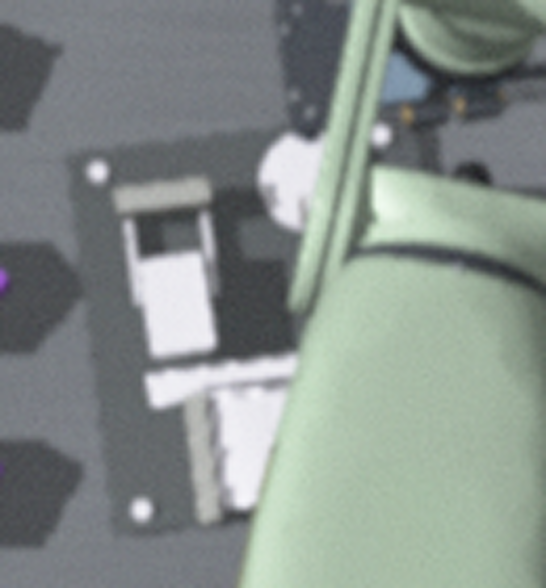

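```bash
python3 - <<'E'
from plan import *
st=state();x,y,z=st['ee_pos'];print(x,y,z,st['ee_rot'])
p=j2w((-97,-1));print(p); rows((x,y,z,st['ee_rot'][2]),[(*p,150,8.1)])
E
```

```text
680.0439088800453 -135.04095195869212 150.35156308274884 [-1.79995212e+02  1.78503943e-02  8.69300123e+00]
[474.70860643 -48.75744316]
[-189.9, -116.3, 0.4, 0, 0, 0.01, 0]
```

It settled at (680,-135,150), as commanded. Now I'll move behind the push plate at height.

Request:
{"name": "servo_tool", "arguments": {"plan": [[[-40, -25, 0, 0, 0, 0.01, 0], [-80, -49, 0, 0, 0, 0.01, 0], [-120, -73, 0, 0, 0, 0.01, 0], [-150, -92, 0, 0, 0, 0.01, 0], [-175, -107, 0, 0, 0, 0.01, 0], [-190, -116, 0, 0, 0, 0.01, 0], [-190, -116, 0, 0, 0, 0.01, 0], [-190, -116, 0, 0, 0, 0.01, 0]]]}}

```text
time_s: 9.9
ee_pos: [475.5, -49.2, 149.5]
ee_rot: [-180.0, 0.0, 8.1]
force: [0.1, -0.2, -0.2]
gripper_width: 0.4
```

```bash
python3 - <<'E'
from plan import *
st=state();print(st['ee_pos'],st['ee_rot'],w2j(st['ee_pos'][:2]))
f=grab_frame('wrist'); save(f,'wrist7.png')
s=grab_frame('side'); c=s['color'][140:320,255:425]
cv2.imwrite('pics/side7.png',cv2.resize(c,None,fx=3.2,fy=3.2,interpolation=cv2.INTER_CUBIC)[:,:,::-1])
E
```

```text
[475.52058521 -49.19996181 149.47120537] [-1.79996956e+02  2.31378122e-02  8.13521096e+00] [-96.25847323  -1.55251275]
```

View pics/wrist7.png

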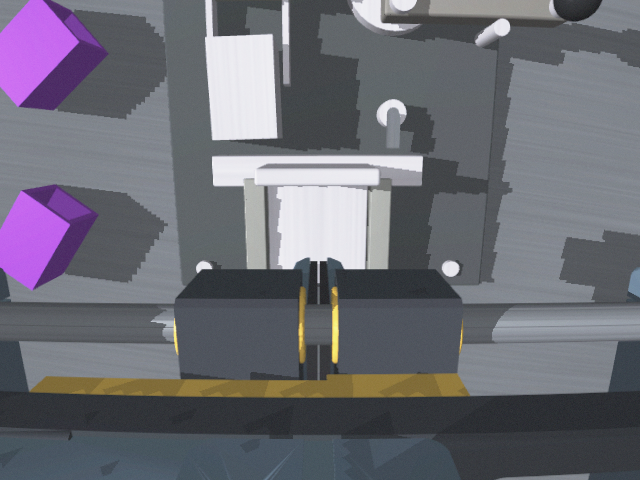

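View pics/side7.png

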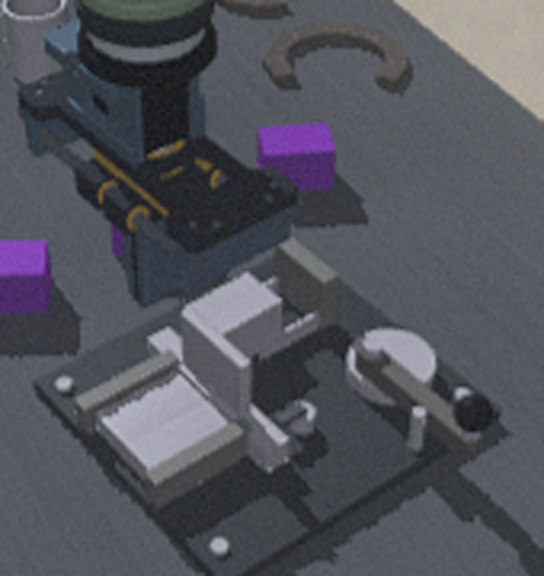

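The lever sits on the pin at side crop (420,410), and the wrist view shows the lever and pin touching at (490,25). The push plate spans (257,175) to (379,175), centred on the fingers. Next I'll descend, then push.

Request:
{"name": "servo_tool", "arguments": {"plan": [[[0, 0, 25, 0, 0, 0, 0], [0, 0, 50, 0, 0, 0, 0], [0, 0, 70, 0, 0, 0, 0], [0, 0, 85, 0, 0, 0, 0], [0, 0, 95, 0, 0, 0, 0], [0, 0, 101, 0, 0, 0, 0], [0, 0, 101, 0, 0, 0, 0], [6, 0, 101, 0, 0, 0, 0], [12, 0, 101, 0, 0, 0, 0], [16, 0, 101, 0, 0, 0, 0], [19, 0, 101, 0, 0, 0, 0], [22, 0, 101, 0, 0, 0, 0], [25, 0, 101, 0, 0, 0, 0], [25, 0, 101, 0, 0, 0, 0]]]}}

```text
time_s: 11.4
ee_pos: [499.7, -45.5, 48.8]
ee_rot: [-180.0, 0.1, 8.1]
force: [-1.6, 0.3, 1.8]
gripper_width: 0.1
```

Request:
{"name": "servo_tool", "arguments": {"plan": [[[3, 0, 0, 0, 0, 0, 0], [6, 0, 0, 0, 0, 0, 0], [9, 0, 0, 0, 0, 0, 0], [12, 0, 0, 0, 0, 0, 0], [15, 0, 0, 0, 0, 0, 0], [18, 0, 0, 0, 0, 0, 0], [21, 0, 0, 0, 0, 0, 0], [24, 0, 0, 0, 0, 0, 0], [27, 0, 0, 0, 0, 0, 0], [30, 0, 0, 0, 0, 0, 0], [33, 0, 0, 0, 0, 0, 0], [36, 0, 0, 0, 0, 0, 0], [38, 0, 0, 0, 0, 0, 0], [38, 0, 0, 0, 0, 0, 0]]]}}

```text
time_s: 12.8
ee_pos: [538.0, -40.0, 48.7]
ee_rot: [-180.0, -0.0, 8.1]
force: [-2.8, 0.1, 0.1]
gripper_width: 0.2
```

```bash
python3 - <<'E'
from plan import *
st=state();print(st['ee_pos'],st['ee_rot'],w2j(st['ee_pos'][:2]),st['force'])
s=grab_frame('side'); c=s['color'][140:320,255:425]
cv2.imwrite('pics/side8.png',cv2.resize(c,None,fx=3.2,fy=3.2,interpolation=cv2.INTER_CUBIC)[:,:,::-1])
E
```

```text
[537.96284841 -39.97932078  48.73998083] [-1.79980438e+02 -7.57604914e-04  8.12445037e+00] [-33.13995574  -1.2220518 ] [-2.76624328  0.09212099  0.05613046]
```

View pics/side8.png

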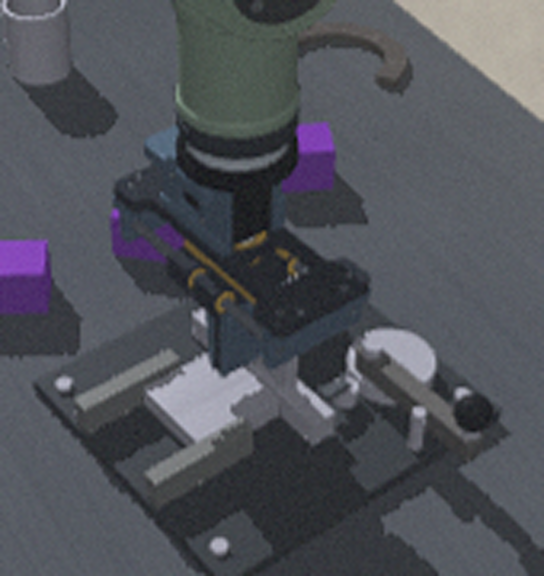

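Request:
{"name": "servo_tool", "arguments": {"plan": [[[1, 0, 0, 0, 0, 0, 0], [2, 0, 0, 0, 0, 0, 0], [3, 0, 0, 0, 0, 0, 0], [4, 0, 0, 0, 0, 0, 0], [4, 0, 0, 0, 0, 0, 0]]]}}

```text
time_s: 13.35
ee_pos: [538.6, -39.9, 48.8]
ee_rot: [-180.0, 0.4, 8.1]
force: [-11.1, -1.9, 7.5]
gripper_width: 0.5
```

Request:
{"name": "servo_tool", "arguments": {"plan": [[[1, 0, 0, 0, 0, 0, 0], [2, 0, 0, 0, 0, 0, 0], [2, 0, 0, 0, 0, 0, 0]]]}}

```text
time_s: 13.65
ee_pos: [538.5, -39.9, 48.9]
ee_rot: [-180.0, 0.6, 8.2]
force: [-15.6, -2.3, 11.3]
gripper_width: 0.2
```

It is solidly stopped. I'll back off and raise, then check.

Request:
{"name": "servo_tool", "arguments": {"plan": [[[-4, 0, 0, 0, 0, 0, 0], [-10, 0, 0, 0, 0, 0, 0], [-18, 0, 0, 0, 0, 0, 0], [-26, 0, 0, 0, 0, 0, 0], [-30, 0, 0, 0, 0, 0, 0], [-30, 0, -10, 0, 0, 0, 0], [-30, 0, -30, 0, 0, 0, 0], [-30, 0, -60, 0, 0, 0, 0], [-30, 0, -100, 0, 0, 0, 0], [-60, 0, -140, 0, 0, 0, 0], [-100, 0, -160, 0, 0, 0, 0], [-120, 0, -160, 0, 0, 0, 0], [-120, 0, -160, 0, 0, 0, 0], [-120, 0, -160, 0, 0, 0, 0]]]}}

```text
time_s: 15.05
ee_pos: [425.7, -56.4, 209.7]
ee_rot: [180.0, -0.2, 8.1]
force: [-0.1, -0.4, -0.2]
gripper_width: 0.1
```

```bash
python3 - <<'E'
from plan import *
st=state();print(st['ee_pos'],st['force'])
f=grab_frame('wrist'); save(f,'wrist9.png')
s=grab_frame('side'); c=s['color'][140:320,255:425]
cv2.imwrite('pics/side9.png',cv2.resize(c,None,fx=3.2,fy=3.2,interpolation=cv2.INTER_CUBIC)[:,:,::-1])
g=grab_frame('top'); c=g['color'][160:300,265:395]
cv2.imwrite('pics/top9.png',cv2.resize(c,None,fx=4.2,fy=4.2,interpolation=cv2.INTER_CUBIC)[:,:,::-1])
E
```

```text
[425.65741389 -56.35528298 209.7363658 ] [-0.11685369 -0.37063092 -0.19995457]
```

View pics/wrist9.png

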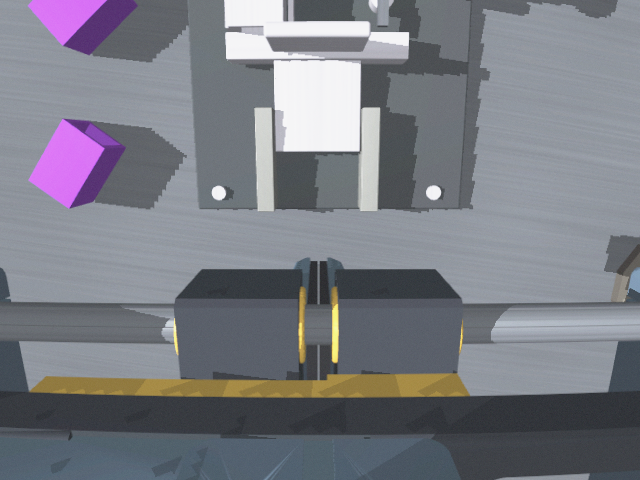

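View pics/side9.png

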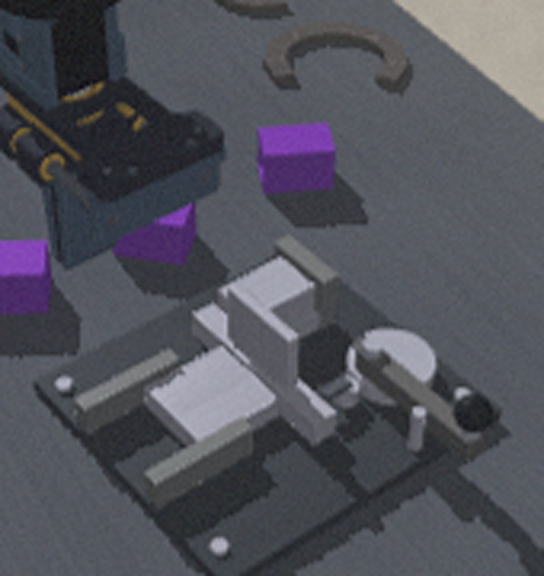

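View pics/top9.png

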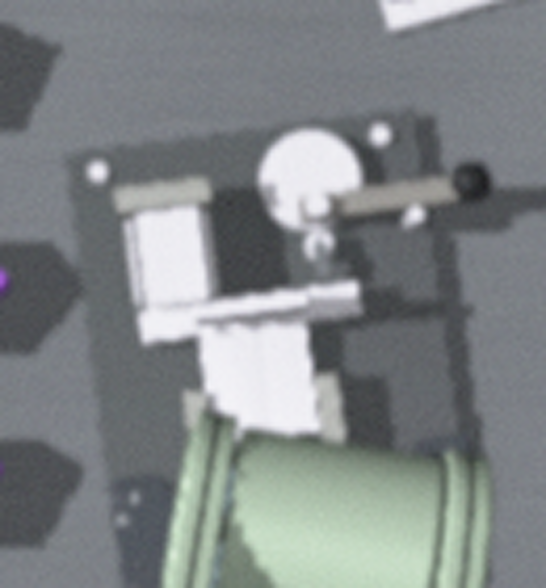

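The tube at top crop (172,255) touches the end stop at (162,195). The lever at (400,195) lies against the pin at (413,215), and the roller at (320,245) is clear or just touching. I'll run a numeric check and hand in.

```bash
python3 - <<'E'
from plan import *
for n in('top','side'):
    P=cloud(grab_frame(n));Q=w2j(P[:,:,:2].reshape(-1,2)).reshape(480,640,2);Z=P[:,:,2]
    for k,(x0,x1,y0,y1,z0,z1) in dict(knob=(20,80,-175,-120,60,90),pp=(-50,20,-45,45,66,92),tube=(-15,57,15,75,46,56),stop=(57,90,10,80,56,66)).items():
        m=(Q[:,:,0]>x0)&(Q[:,:,0]<x1)&(Q[:,:,1]>y0)&(Q[:,:,1]<y1)&(Z>z0)&(Z<z1)
        if m.sum(): print(n,k,m.sum(),np.percentile(Q[m],[2,50,98],axis=0).round(1).tolist())
st=state(); print(st['force'],np.abs(st['qvel']).max())
E
```

```text
top knob 77 [[38.7, -156.9], [49.7, -145.2], [61.6, -135.0]]
top pp 117 [[-16.4, -31.9], [-12.4, 1.8], [-6.4, 34.3]]
top tube 289 [[-0.2, 26.6], [27.1, 45.5], [55.6, 64.3]]
top stop 134 [[58.5, 17.4], [66.1, 44.4], [74.0, 73.7]]
side knob 118 [[38.5, -159.5], [45.5, -151.9], [58.4, -139.0]]
side pp 227 [[-15.3, -35.5], [-13.1, -4.6], [-5.0, 32.4]]
side tube 241 [[-14.1, 21.2], [34.0, 41.7], [54.8, 63.7]]
side stop 138 [[59.6, 14.6], [66.7, 41.5], [76.3, 73.5]]
[-0.15137332  0.12347483 -0.402278  ] 0.17898702357123114
```

```bash
python3 -c "
from workcell import *
print(job_done())"
```

```text
the job is handed in; nothing more can be done
None
```

The job is done and handed in at about 15 s on the robot's clock.

**What I did:** With the shut fingertips I swept the lever about 112° clockwise until it was against its stop pin. The force rose to 12 N there with no more motion. I backed off, then pushed the slide forward by its push plate until it stopped solidly at about 16 N, and withdrew clear of everything.

**Last checks (jig frame):**

| Item | Measured | Expected |
|---|---|---|
| Knob x | about 50 mm from the top camera's depth reading (extents about 39–62), so the cam is at its low point | 50 mm |
| Push plate rear face | about -15 to -16 mm | -15 mm |
| Tube rear face | about 0 mm from the top camera | 0 mm |
| Force on the tool | about 0 N | 0 N |

- **Pictures:** The last top picture shows the tube against the end stop. In the top and side pictures the lever is still at the pin, and the other things look unmoved where they are in view. I compared those only by eye.
- **Disagreements:**
  - My first jig fit from the plate corners was about 7 mm off in y because of the plate's shadow. I corrected it from the pin, stop and bolts before moving.
  - The slide moved only about 41 mm, so it must have started about 9 mm forward of fully drawn back.
  - In the final check the side camera put the knob's centre and the tube's edges several mm off the top camera's, because it sees them at an angle.

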